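Open the stuck paste jar

TASK

The lid of the fan maker's paste jar is stuck: break it loose with a short hard twist anticlockwise, then spin it round easily until it gently meets its stop and lift it off, without ramming the stop or tugging hard. Lay the lid down gently, right way up, in the middle of the round wooden stand and let go of it there, leaving the other things on the bench alone.

Things in the scene. Friction and masses are not known exactly. Their poses are not given: they have to be found in the camera images.
- lid: plain aluminium jar lid with twelve flat sides, 54 mm across the flats, 26 mm tall, 95 to 170 g, at the start right way up and stuck on the jar's neck. Origin at the centre of its open underside, z up. The normals of the sides lie at 15, 45, 75 .. degrees from its x axis. Inside the skirt two lugs, on its +x and -x side, hook under flanges of the neck.
- lid_top (a point): centre of the lid's top, 26 mm above its origin; a low bar along the lid's x marks the top. A grip of about 45 N on two opposite sides holds for the twist.
- jar: white stoneware jar, 76 mm across, let into a 100 x 100 x 18 mm wooden foot screwed to the bench, so it cannot move or turn. Origin at the centre of the foot's underside, z up. Its shoulder is 85 mm above the origin, the underside of the tight lid 100 mm: fingertips have 15 mm of free height under the lid.
- neck: the jar's neck with its flanges, top at 115 mm; same origin and axes as the jar. At the start clockwise (from above) it is soon blocked. Anticlockwise the lid takes a twist of 0.5 to 1.5 N m to force its lugs over a hump within the first 0.6 rad; this fades to almost none by 1.2 rad, while a sprung disc in the neck lifts it 2 to 3 mm. It then spins freely to a hard stop 1.6 to 2.0 rad from its start, and comes off only in the last 0.1 rad before that stop.
- stand: round wooden stand for the lid, 90 mm across, 16 mm tall, flat topped with a cork disc, no rim, fixed to the bench. Origin at the centre of its underside; its top is 16 mm above that.
- paste_brush: loose flat paste brush, 170 mm long, lying on the bench near its middle; origin under its middle
- water_bottle: loose clear plastic water bottle, 64 mm across, 190 mm tall, with a small white cap, at the back; origin at the centre of its underside
- rivet_jar: loose low glass jar, 54 mm across, 60 mm tall, with a steel lid, at the back; not the jar to be opened; origin at the centre of its underside
- shears: loose pair of shears with black grips, about 190 mm long, lying flat on the right; origin on the bench near the pivot
- tub: loose low tub with a wide lid, 102 mm across, 59 mm tall, on the right; not the jar to be opened; origin at the centre of its underside
- folded_fan: loose folded paper fan, 290 mm long, 25 mm high, lying on the left; origin under the middle of its paper part
- rib_strips: loose bunch of bamboo ribs, 190 x 56 x 12 mm, lying flat at the back left; origin under its middle
Mind the look-alikes: they are no part of the job. Several things look just like the jar: the one meant starts farthest to the robot's left. Of the things that look like the lid, the smaller one is meant.

How it is judged:
On the way, in this order (a step that is already met when the one before it is completed fails the run):
1. the lid, still seated on the jar, has been turned over the hump (its x more than 0.9 rad from the jar's x) (angle between the x axis of lid and the x axis of jar, either way round above 0.9 rad and z of lid in the frame of jar below 0.11 m and horizontal distance between lid and jar below 0.01 m), for 0.1 s.
2. the lid is lifted clear of the neck in the gripper (z of lid in the frame of jar above 0.125 m and contact force between the fingers and lid above 1 N), for 0.1 s.
At the end, for the whole second after the job is handed in: The lid lies flat and right way up (within 0.08 rad) on the stand's top, its centre within 20 mm of the stand's, released and at rest (horizontal distance between lid and stand below 0.02 m and z of lid in the frame of stand between 0.014 and 0.0185 m and angle between lid's own z axis and vertical below 0.08 rad and linear speed of lid below 0.02 m/s and angular speed of lid below 0.2 rad/s and contact force between the fingers and lid below 0.05 N); the robot touches nothing.
It fails at once if the lid, already loose, is rammed into its stop, tugged or prised against the neck with more than 45 N (angle between the x axis of lid and the x axis of jar, either way round above 1.15 rad and z of lid in the frame of jar below 0.12 m and horizontal distance between lid and jar below 0.02 m and contact force between lid and neck above 45 N).
It fails at once if the gripper or arm pushes the jar itself with more than 20 N (contact force between the arm and jar above 20 N).
It fails at once if the lid is let go in mid-air (height (world z) of lid above 0.032 m and horizontal distance between lid and jar above 0.03 m and contact force between the fingers and lid below 0.02 N).
It fails at once if the lid is pressed on the stand with more than 40 N (contact force between lid and stand above 40 N).
It fails at once if another thing on the bench is moved by more than 20 mm (distance of any of paste_brush, water_bottle, rivet_jar, shears, tub, folded_fan, rib_strips from where it was at the start of the episode above 0.02 m).
It also fails if it takes over 72 s, if anything falls off the work surface, if the arm or the gripper's body presses on something with over 40 N, if the wrist force passes 120 N, or if a joint passes its speed limit or range.

ROBOT

A 7-joint arm with a two-finger parallel gripper is mounted at the origin on the work surface. World frame = base frame: x ahead of the robot, y to its left, z up, the work surface at z = 0. Lengths are in m, angles in rad, forces in N, time in s.
With the tool pointing down it reaches from about 0.35 to 0.9 m from the base axis. Payload 19.9 kg.
Tool frame: the origin (TCP) lies at the very end of the fingers, on their centre line; the grasp point (between the pads) lies 19 mm behind it (r.hold_point_z is the distance from the TCP to the grasp point, in m); z points along the fingers, y is the line along which they close (so a half turn about z gives the same grasp; the last joint's range is limited). The gripper opens to 85 mm and grips with 20 to 120 N. Pads are 22 mm wide; open, the fingers measure 114 mm over their backs; the gripper's body (76 mm by 85 mm) begins 54 mm behind the grasp point. The pads swing forward as they close: fully open they stand 13 mm farther back than shut.
Start: joints at [1.073, 0.417, -0.01, 1.614, 0.005, 1.111, -0.053], TCP at [0.276, -0.561, 0.231] pointing down, gripper open.
Joint ranges: [-2.81, 2.81], [-0.39, 2.02], [-1.27, 1.25], [0.06, 2.57], [-1.19, 4.33], [0.19, 2], [-2.82, 2.82]. Speed limits (rad/s): [1.89, 1.89, 2.39, 2.39, 3.01, 3.01, 3.01].

INTERFACE

Orientations are given as a 3x3 rotation matrix whose columns are the frame's x, y, z axes.
In Python, from bench import r, optics, nets gives the robot as it stands.
- The arm moves only by the tool step_arm, never from a script. Its argument "deltas" is a list of rows, each an object with "delta_pos": the shift along the tool's x, y, z in cm, a list of three; "dr": the turn, a rotation vector about the tool's x, y, z in degrees, a list of three. A call has 1 to 8 rows; each row is the pose to reach, as a shift and turn from the pose commanded when the call began, along the tool's axes at that moment; what a row does not reach only later rows make up. A row lasts 1/8 s, in which the tool goes at most 62.5 mm and 10.7 degrees, less where a joint would pass 70% of its speed; a pose out of reach is approached as far as the arm can. A call with a gripper value outside its range is refused whole. "claw" is the closure, from -1 (fully open) to 1 (shut), so that 0 is half open, set as the call begins (left out, the last holds). The fingers move at their own pace and stop on an object; "grip_force" is the grip in N (left out, the last holds). Time passes only in rows, so rows that repeat a pose let the fingers close. It gives the time, the measured TCP pose, the force, the opening and the grip force at its end, in the units of the state.
- r.state(): the state, without advancing time (a new reading comes with each control period).
- optics.get_image(name): name is "scene" or "top"; returns a dict with "color" (400x640x3 uint8, red, green, blue), "range_z" (400x640 float32, m along the optical axis (not along the pixel's ray), 0 where there is no reading), "fx", "fy", "cx", "cy" (pixels), "pose" (4x4, takes a point from camera to world coordinates). Camera axes: x right, y up, looking along -z (the intrinsics and any distortion apply to the point x, -y, -z); pixel columns grow to the right and rows downward; lengths in m; the calibration is good to about 2 mm. A picture is of the moment at which its call begins.
- r.sign_off(): hands the job in; it is judged then, once.
Trained networks look in a picture, given as the dict that the camera call returned (one of the last four; its "shot" number tells which), for a name from the list of things; names that differ only in an ending like _2 or _b are one class to them, and where a whole thing is asked for, a point or a joint stands for the part that bears it (a point fixed in the world has none). Each returns a list of dicts, best first, with "confidence" (0 to 1); they miss things now and then, are a little off and sometimes report something else, mostly with a low value. They report only what shows in the picture. A call takes as long as a camera call. They do not tell look-alikes from the thing itself.
- nets.search_frame(query, picture): "bbox" ([centre column, centre row, width, height] in pixels, round what is visible of it).
- nets.spot_point(query, picture): "point" ([column, row] in pixels: a listed point, or the origin of a listed thing).
The state is a dict: "clock": time; "joint_pos": joint angles; "joint_vel": joint speeds; "effort": joint torques, N m; "tcp_pos": TCP position; "tcp_rot": TCP orientation; "wrist_force": force on the tool from outside, world axes, zero at the start; "wrist_torque": the same for the moment, N m; "finger_gap": finger opening in m; "gripper_force": force on a finger pad.
Only numpy, scipy, OpenCV 4.12 (cv2) and the standard library are available. Lean on these libraries where they do the work, as an engineer would, in place of code of your own. Each camera call takes 0.05 s, during which the arm holds its last target. There are 200 camera calls.

## Working session

There is one attempt and no reset: what is moved stays moved. The work goes in short steps, Python scripts to look and compute and a tool call to move; the robot and the scene stay as the last step left them, time stands still between calls to the robot, and variables do not carry over. Pictures are saved under pics/ and viewed, at most 10 in all, crops included, and the job is handed in when it is done.

Besides the shell and the picture viewer there is one more tool, called after "Request:" as a command line: name --argument value ..., lists and objects as JSON in quotes. step_arm: Moves the arm, as the interface text tells. Its arguments: {"type":"object","properties":{"deltas":{"type":"array","items":{"type":"object","properties":{"delta_pos":{"type":"array","items":{"type":"number"}},"dr":{"type":"array","items":{"type":"number"}}}}},"claw":{"type":"number"},"grip_force":{"type":"number"}},"required":["deltas"]}

```bash
mkdir -p pics; cat > h.py <<'E'
import numpy as np,cv2
from bench import r,optics,nets
def cloud(im):
    z=im["range_z"];v,u=np.mgrid[:z.shape[0],:z.shape[1]]
    p=np.stack([(u-im["cx"])/im["fx"]*z,-(v-im["cy"])/im["fy"]*z,-z],-1)
    P=np.array(im["pose"]);return p@P[:3,:3].T+P[:3,3]
def save(n,c): cv2.imwrite("pics/"+n,c[...,::-1])
E
python3 - <<'E'
from h import *
for n in("top","scene"):
    im=optics.get_image(n);save(n+"1.png",im["color"]);W=cloud(im)
    print(n,[k for k in im],im["fx"],np.round(im["pose"],3).tolist())
    for q in("lid","jar","stand","lid_top"):
        for d in nets.search_frame(q,im)[:5]+nets.spot_point(q,im)[:5]:
            c=d.get("bbox",d.get("point"));u,v=int(c[0]),int(c[1])
            print(q,np.round(c,1).tolist(),round(d["confidence"],2),np.round(W[min(v,399),min(u,639)],3))
s=r.state();print(s)
E
```

```text
top ['color', 'range_z', 'fx', 'fy', 'cx', 'cy', 'pose', 'shot'] 473.08265685376654 [[0.008, 0.993, -0.116, 0.384], [-1.0, 0.007, -0.007, -0.038], [-0.006, 0.116, 0.993, 1.43], [0.0, 0.0, 0.0, 1.0]]
lid [333.5, 261.9, 24.4, 28.9] 0.77 [ 0.373 -0.085  0.04 ]
lid [370.0, 207.9, 23.7, 20.7] 0.6 [ 0.522 -0.183  0.131]
lid [366.4, 207.7] 0.68 [ 0.522 -0.172  0.131]
jar [366.0, 212.1, 39.7, 39.9] 0.9 [ 0.509 -0.173  0.128]
jar [393.2, 271.4, 38.4, 33.7] 0.59 [ 0.348 -0.245  0.127]
jar [362.9, 212.9] 0.95 [ 0.509 -0.162  0.124]
jar [389.1, 274.0] 0.68 [ 0.338 -0.24   0.09 ]
stand [264.3, 208.2, 27.6, 30.6] 0.69 [0.528 0.121 0.026]
stand [264.5, 207.1] 0.61 [0.533 0.123 0.012]
lid_top [368.1, 208.5, 28.4, 21.2] 0.56 [ 0.52  -0.178  0.13 ]
lid_top [368.1, 207.1] 0.8 [ 0.523 -0.178  0.125]
lid_top [336.9, 260.3] 0.71 [ 0.376 -0.093  0.041]
scene ['color', 'range_z', 'fx', 'fy', 'cx', 'cy', 'pose', 'shot'] 426.83703981800113 [[-0.025, -0.856, 0.516, 1.141], [1.0, -0.013, 0.026, -0.022], [-0.015, 0.516, 0.856, 1.054], [0.0, 0.0, 0.0, 1.0]]
lid [308.8, 160.3, 30.6, 32.3] 0.75 [ 0.379 -0.091  0.04
[... 1150 characters left out ...]
012e-05, -9.85393203e-04,  5.76487858e-04, -4.66055728e-05,
        1.23500301e-03, -8.36460000e-05,  1.10327450e-03]), 'effort': array([-1.34621114e-04, -8.64207387e+01,  6.78102057e-01, -4.35191631e+01,
        1.91664824e-02,  2.19728317e-03, -5.18845127e-05]), 'tcp_pos': array([ 0.27566693, -0.56090014,  0.23125049]), 'tcp_rot': array([[ 8.97458486e-01,  4.41098924e-01, -6.30213488e-05],
       [ 4.41098928e-01, -8.97458485e-01,  5.36673118e-05],
       [-3.28864508e-05, -7.59628338e-05, -9.99999997e-01]]), 'wrist_force': array([ 0.53711544, -0.61496073, -0.54642502]), 'wrist_torque': array([-0.02206166,  0.01375582,  0.00557359]), 'gripper_force': 0.0, 'finger_gap': 0.08558192414340003}
```

View pictures.

```bash
python3 - <<'E'
import cv2
a=cv2.imread("pics/top1.png")[130:330,200:460];cv2.imwrite("pics/topc.png",cv2.resize(a,None,fx=3,fy=3,interpolation=cv2.INTER_CUBIC))
E
```

```text
(no output)
```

View pics/topc.png

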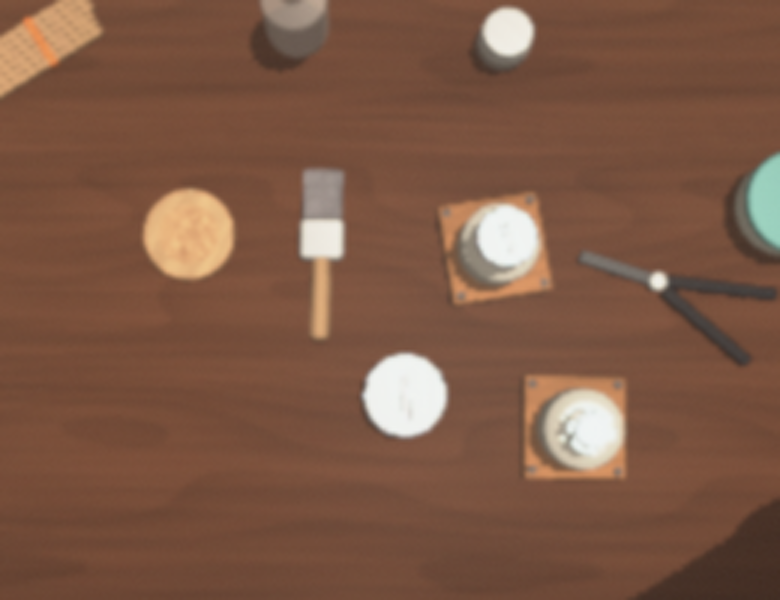

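View pics/scene1.png

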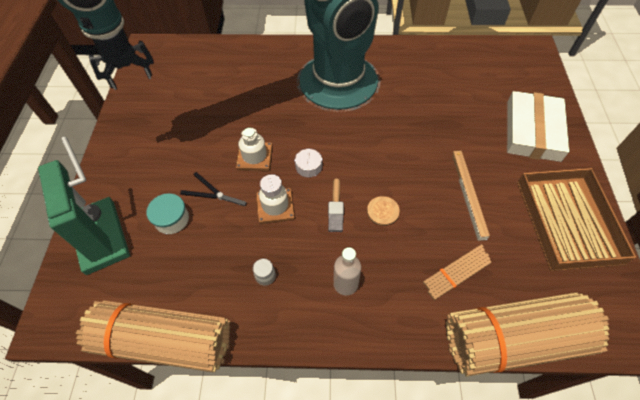

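The meant jar is the lidded one at crop (497,243), i.e. around (0.52,-0.18), with its foot turned about 7°. The bare-necked jar is at crop (578,430) and the bigger loose lid at (405,395), both look-alikes; the stand is at crop (188,234). Next I refine the lid centre and yaw.

```bash
cat >> h.py <<'E'
def blob(W,c,R,z0,z1):
    m=(np.hypot(W[...,0]-c[0],W[...,1]-c[1])<R)&(W[...,2]>z0)&(W[...,2]<z1);return m
E
python3 - <<'E'
from h import *
tiles=[]
for n in("top","scene"):
    im=optics.get_image(n);W=cloud(im);C=im["color"]
    for nm,c,R,a,b in(("lidtop",(.52,-.18),.05,.115,.14),("foot",(.52,-.18),.085,.01,.027),("stand",(.535,.122),.07,.01,.025)):
        m=blob(W,c,R,a,b);P=W[m][:,:2].astype(np.float32)
        (cx,cy),rad=cv2.minEnclosingCircle(P);rc=cv2.minAreaRect(P)
        print(n,nm,m.sum(),np.round(np.median(W[m],0),4),"mean",P.mean(0).round(4),"circ",round(cx,4),round(cy,4),round(rad,4),"rect",np.round(rc[0],4),np.round(rc[1],4),round(rc[2],1))
    v,u=np.nonzero(blob(W,(.52,-.18),.05,.115,.14));v=int(v.mean());u=int(u.mean())
    a=C[v-30:v+30,u-30:u+30];a=cv2.resize(a,(390,390),interpolation=cv2.INTER_CUBIC)
    tiles.append(a)
    g=C[v-9:v+10,u-11:u+12].mean(2).astype(int);print(g)
save("lidc.png",np.hstack(tiles))
E
```

```text
top lidtop 311 [ 0.5196 -0.1783  0.1267] mean [ 0.519  -0.1783] circ 0.5195 -0.1786 0.0277 rect [ 0.519  -0.1785] [0.0531 0.0536] 64.3
top foot 532 [ 0.5041 -0.1633  0.0174] mean [ 0.5146 -0.1734] circ 0.5193 -0.179 0.0676 rect [ 0.5195 -0.178 ] [0.0999 0.1017] 9.2
top stand 674 [0.5321 0.128  0.0158] mean [0.5313 0.1278] circ 0.5314 0.1277 0.0452 rect [0.5309 0.1283] [0.0887 0.0871] 46.1
[[140 140 149 170 185 193 196 196 210 226 232 234 233 228 214 191 170 156
  146 144 145 139 115]
 [144 155 173 190 201 208 210 213 227 237 240 240 240 239 235 225 214 196
  174 156 149 142 118]
 [156 177 193 198 203 221 230 234 238 241 241 241 241 241 240 238 235 230
  214 180 153 143 123]
 [176 193 200 201 215 233 239 240 241 241 241 241 241 241 241 241 241 239
  233 207 168 147 131]
 [189 199 198 206 227 238 241 242 242 241 241 240 240 241 241 241 241 241
  240 230 198 161 141]
 [192 190 188 217 235 240 241 241 241 239 238 234 237 241 241 241 241 241
  241 238 218 177 147]
 [178 167 180 224 239 241 241 241 240 236 234 231 236 241 241 241 241 241
  241 240 229 198 159]
 [162 152 193 231 240 241 241
[... 2676 characters left out ...]
230 226 185 123  92]
 [ 75 110 182 228 232 230 230 229 233 232 231 228 232 234 223 230 232 231
  231 211 146  98  95]
 [ 75  99 159 217 232 230 231 229 231 233 230 228 225 229 229 234 233 231
  211 180 117  93 100]
 [ 87 121 153 177 216 223 230 231 231 233 234 230 230 233 235 236 231 218
  169 122 100  96 105]
 [114 163 165 138 154 184 215 220 227 234 235 232 230 228 231 226 185 147
  118 101  96 101 116]
 [143 203 199 143 119 136 156 172 210 236 230 223 214 188 168 151 121 106
  105 105  99 110 124]
 [162 214 213 181 143 125 123 132 155 175 161 155 146 133 116 106 104 104
  103 104 105 121 130]
 [177 214 222 215 186 142 123 124 126 123 120 120 120 118 112 109 104 104
  105 112 116 131 133]]
```

View pics/lidc.png

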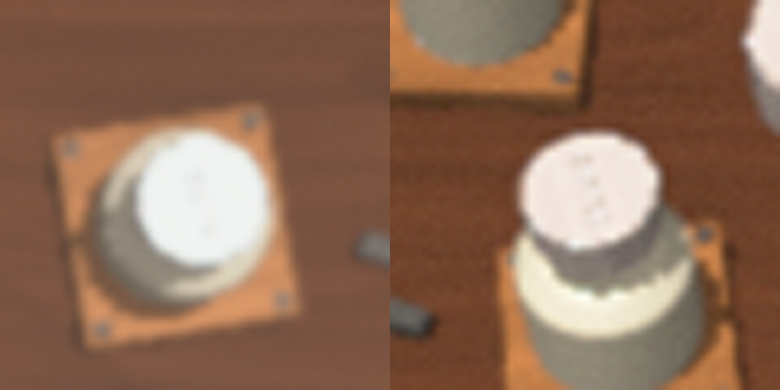

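The bar in the lid crop (from about (197,180) to (210,230)) tilts about 10°, which matches the foot's 9.4°. That puts the side normals at about 25°, and the tool's x azimuth is already 26°. The lid centre is at (0.519,-0.1795) with its top at 0.126, and the stand is at (0.530,0.127). I move over the lid first.

Request:
step_arm --deltas '[{"delta_pos": [4.5, -2.8, 0]}, {"delta_pos": [9.5, -5.8, 0]}, {"delta_pos": [14.5, -8.9, 0]}, {"delta_pos": [19.5, -12, 0]}, {"delta_pos": [25, -15, 0]}, {"delta_pos": [30, -18, 0]}, {"delta_pos": [35, -21.3, 0]}, {"delta_pos": [38.66, -23.5, 0]}]' --claw -1 --grip_force 50

```text
schema error: expected keys delta_pos, dr
```

Request:
step_arm --deltas '[{"delta_pos": [4.5, -2.8, 0], "dr": [0, 0, 0]}, {"delta_pos": [9.5, -5.8, 0], "dr": [0, 0, 0]}, {"delta_pos": [14.5, -8.9, 0], "dr": [0, 0, 0]}, {"delta_pos": [19.5, -12, 0], "dr": [0, 0, 0]}, {"delta_pos": [25, -15, 0], "dr": [0, 0, 0]}, {"delta_pos": [30, -18, 0], "dr": [0, 0, 0]}, {"delta_pos": [35, -21.3, 0], "dr": [0, 0, 0]}, {"delta_pos": [38.66, -23.5, 0], "dr": [0, 0, 0]}]' --claw -1 --grip_force 50

```text
clock: 2.0
tcp_pos: [0.5201, -0.1769, 0.2315]
tcp_rot: [[0.897, 0.443, 0.001], [0.443, -0.897, 0.0], [0.001, 0.0, -1.0]]
wrist_force: [1.0, -0.9, -0.0]
finger_gap: 0.0852
gripper_force: 0.0
```

Request:
step_arm --deltas '[{"delta_pos": [0.0, 0.0, 4], "dr": [0, 0, -1]}, {"delta_pos": [0, 0, 7], "dr": [0, 0, -1]}, {"delta_pos": [0, 0, 7], "dr": [0, 0, -1]}, {"delta_pos": [0, 0, 7], "dr": [0, 0, -1]}]' --claw -0.4

```text
clock: 2.5
tcp_pos: [0.5195, -0.1797, 0.1625]
tcp_rot: [[0.89, 0.457, 0.001], [0.457, -0.89, -0.0], [0.001, 0.001, -1.0]]
wrist_force: [0.9, 0.1, 0.6]
finger_gap: 0.06
gripper_force: 0.0
```

```bash
python3 - <<'E'
from h import *
s=r.state();print(s["tcp_pos"],s["joint_pos"],s["finger_gap"])
im=optics.get_image("scene");W=cloud(im)
m=blob(W,s["tcp_pos"],.075,.135,.40)
P=W[m];ax=s["tcp_rot"];q=(P-s["tcp_pos"])@ax
for lo,hi in((-.08,-.02),(.02,.08)):
    k=q[(q[:,1]>lo)&(q[:,1]<hi)];i=np.argsort(-k[:,2])[:14];print(len(k));print(np.round(k[i],4).tolist())
a=im["color"][100:240,180:360];save("app.png",cv2.resize(a,None,fx=4,fy=4,interpolation=cv2.INTER_CUBIC))
E
```

```text
[ 0.51953082 -0.17970078  0.16252199] [ 0.4630394   0.37105265 -0.22768575  1.8631161   0.10329772  0.9175607
 -0.90918621] 0.06003743485223911
531
[[0.0037, -0.0292, -0.0068], [-0.003, -0.0293, -0.0071], [0.008, -0.0301, -0.0072], [0.0094, -0.0353, -0.0101], [-0.0037, -0.0299, -0.0102], [-0.0073, -0.0287, -0.0107], [0.0099, -0.0326, -0.0124], [0.0054, -0.0291, -0.0133], [0.0089, -0.0359, -0.0135], [0.0062, -0.0371, -0.0137], [0.008, -0.0336, -0.0137], [-0.0075, -0.0292, -0.0145], [0.0107, -0.0298, -0.0151], [0.0066, -0.0399, -0.0167]]
865
[[0.0037, 0.0386, -0.0102], [0.0105, 0.033, -0.0111], [0.0088, 0.0376, -0.0117], [0.005, 0.0412, -0.0136], [0.0112, 0.0356, -0.0137], [0.0096, 0.0323, -0.0139], [0.0046, 0.0436, -0.0145], [0.0104, 0.0349, -0.0165], [0.0055, 0.0383, -0.0167], [0.0095, 0.0371, -0.0168], [0.0048, 0.0406, -0.0173], [0.0094, 0.0317, -0.0176], [0.009, 0.034, -0.0186], [0.001, 0.0441, -0.019]]
```

View pics/app.png

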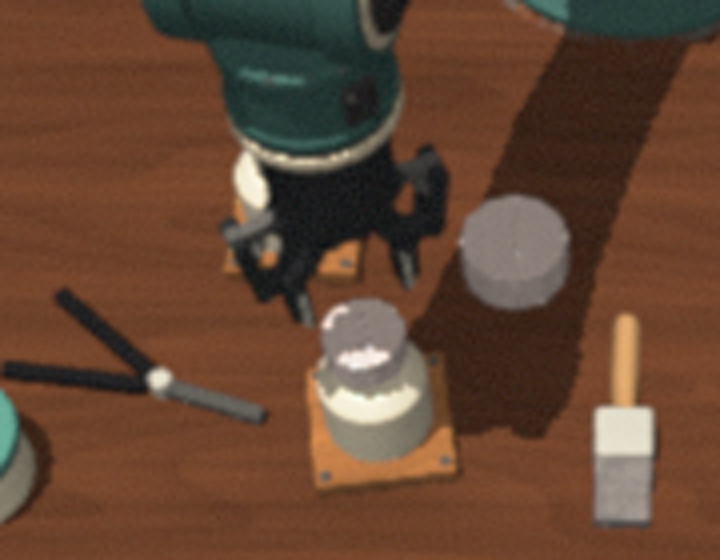

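The fingers straddle the lid in the crop (tips at (305,315) and (408,280), lid at (363,330)). The depth data puts the tips about 7 mm behind the nominal TCP. I correct the yaw and go down to TCP z≈0.096.

Request:
step_arm --deltas '[{"delta_pos": [0, 0, 1], "dr": [0, 0, 2]}, {"delta_pos": [0, 0, 3], "dr": [0, 0, 2]}, {"delta_pos": [0, 0, 5], "dr": [0, 0, 2]}, {"delta_pos": [0, 0, 6.6], "dr": [0, 0, 2]}, {"delta_pos": [0, 0, 6.6], "dr": [0, 0, 2]}]' --claw -0.75

```text
clock: 3.18
tcp_pos: [0.5185, -0.1793, 0.0944]
tcp_rot: [[0.905, 0.425, -0.002], [0.425, -0.905, 0.001], [-0.001, -0.001, -1.0]]
wrist_force: [-0.2, -0.2, 0.8]
finger_gap: 0.075
gripper_force: 0.0
```

Request:
step_arm --deltas '[{"delta_pos": [0, 0, 0], "dr": [0, 0, 0]}, {"delta_pos": [0, 0, 0], "dr": [0, 0, 0]}, {"delta_pos": [0, 0, 0], "dr": [0, 0, 0]}, {"delta_pos": [0, 0, 0], "dr": [0, 0, 0]}, {"delta_pos": [0, 0, 0], "dr": [0, 0, 0]}, {"delta_pos": [0, 0, 0], "dr": [0, 0, 0]}]' --claw 1 --grip_force 55

```text
clock: 3.92
tcp_pos: [0.5193, -0.1794, 0.0962]
tcp_rot: [[0.905, 0.425, 0.001], [0.425, -0.905, -0.0], [0.001, 0.001, -1.0]]
wrist_force: [-2.9, 1.8, 6.1]
finger_gap: 0.0535
gripper_force: 56.6
```

```bash
python3 -c "
from h import *
s=r.state();print({k:np.round(v,4).tolist() for k,v in s.items()})"
```

```text
{'clock': 3.925, 'joint_pos': [0.4437, 0.4623, -0.2072, 1.9082, 0.1304, 0.7829, -0.9664], 'joint_vel': [0.0006, -0.0007, -0.0006, 0.0001, 0.0006, -0.0004, 0.0019], 'effort': [0.5693, -77.9978, -2.431, -33.9539, 0.3709, -0.8213, -0.0127], 'tcp_pos': [0.5193, -0.1794, 0.0962], 'tcp_rot': [[0.905, 0.4253, 0.001], [0.4253, -0.905, -0.0002], [0.0008, 0.0006, -1.0]], 'wrist_force': [-2.9496, 1.7593, 6.1374], 'wrist_torque': [0.4624, 0.5157, -0.028], 'gripper_force': 56.6186, 'finger_gap': 0.0535}
```

Request:
step_arm --deltas '[{"delta_pos": [0, 0, 0], "dr": [0, 0, -5]}, {"delta_pos": [0, 0, 0], "dr": [0, 0, -11]}, {"delta_pos": [0, 0, 0], "dr": [0, 0, -18]}, {"delta_pos": [0, 0, 0], "dr": [0, 0, -25]}, {"delta_pos": [0, 0, -0.02], "dr": [0, 0, -32]}, {"delta_pos": [0, 0, -0.05], "dr": [0, 0, -39]}, {"delta_pos": [0, 0, -0.08], "dr": [0, 0, -45]}, {"delta_pos": [0, 0, -0.1], "dr": [0, 0, -48]}]'

```text
clock: 4.92
tcp_pos: [0.5198, -0.1792, 0.0975]
tcp_rot: [[0.287, 0.958, 0.002], [0.958, -0.287, -0.0], [0.0, 0.002, -1.0]]
wrist_force: [-0.4, 3.7, 7.4]
finger_gap: 0.0535
gripper_force: 60.7
```

```bash
cat > st.py <<'E'
from h import *
s=r.state();R=s["tcp_rot"];az=np.degrees(np.arctan2(R[1,0],R[0,0]))
print("t",s["clock"],"az",round(az,2),"turned rad",round(np.radians(az-25.17),3),"F",np.round(s["wrist_force"],1),"T",np.round(s["wrist_torque"],3),"q7",round(s["joint_pos"][6],3),"tcp",np.round(s["tcp_pos"],4),s["finger_gap"])
E
python3 - <<'E'
exec(open('st.py').read())
for n in ("top","scene"):
    im=optics.get_image(n)
    for d in nets.search_frame("lid",im)[:3]:print(n,np.round(d["bbox"]),d["confidence"])
a=im["color"][140:230,215:325];save("tw.png",cv2.resize(a,None,fx=6,fy=6,interpolation=cv2.INTER_CUBIC))
E
```

```text
t 4.925 az 73.33 turned rad 0.84 F [-0.4  3.7  7.4] T [ 0.885  0.267 -0.125] q7 -0.231 tcp [ 0.5198 -0.1792  0.0975] 0.05346682913475394
top [333. 262.  25.  28.] 0.64
scene [275. 184.  11.  22.] 0.75
scene [309. 163.  27.  34.] 0.57
```

View pics/tw.png

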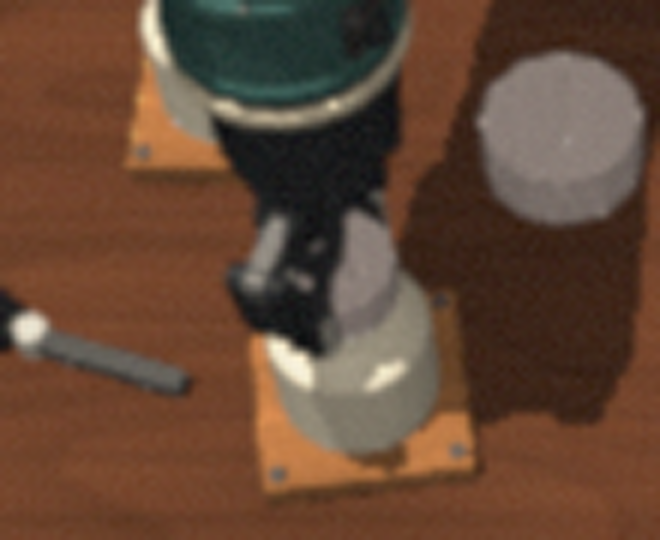

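The gap stayed at 53.5 mm, so the grip held and the lid turned (crop lid at (355,270)). I continue gently, rising slightly with the sprung disc.

Request:
step_arm --deltas '[{"delta_pos": [0, 0, -0.03], "dr": [0, 0, -5]}, {"delta_pos": [0, 0, -0.06], "dr": [0, 0, -10]}, {"delta_pos": [0, 0, -0.1], "dr": [0, 0, -15]}, {"delta_pos": [0, 0, -0.13], "dr": [0, 0, -20]}, {"delta_pos": [0, 0, -0.15], "dr": [0, 0, -25]}, {"delta_pos": [0, 0, -0.15], "dr": [0, 0, -29]}, {"delta_pos": [0, 0, -0.15], "dr": [0, 0, -32]}, {"delta_pos": [0, 0, -0.15], "dr": [0, 0, -32]}]'

```text
clock: 6.12
tcp_pos: [0.519, -0.1793, 0.0982]
tcp_rot: [[-0.261, 0.965, 0.0], [0.965, 0.261, 0.0], [0.0, 0.0, -1.0]]
wrist_force: [-3.4, 4.8, 3.6]
finger_gap: 0.0537
gripper_force: 60.4
```

```bash
python3 st.py
```

```text
t 6.125 az 105.16 turned rad 1.396 F [-3.4  4.8  3.6] T [ 0.79   0.738 -0.038] q7 0.255 tcp [ 0.519  -0.1793  0.0982] 0.05374944723526647
```

Request:
step_arm --deltas '[{"delta_pos": [0, 0, 0], "dr": [0, 0, -2]}, {"delta_pos": [0, 0, 0], "dr": [0, 0, -4]}, {"delta_pos": [0, 0, 0], "dr": [0, 0, -6]}, {"delta_pos": [0, 0, 0], "dr": [0, 0, -8]}, {"delta_pos": [0, 0, 0], "dr": [0, 0, -9]}, {"delta_pos": [0, 0, 0], "dr": [0, 0, -9]}]'

```text
clock: 6.88
tcp_pos: [0.5189, -0.1791, 0.0982]
tcp_rot: [[-0.409, 0.913, -0.0], [0.913, 0.409, 0.0], [0.0, -0.0, -1.0]]
wrist_force: [-3.2, 5.8, 4.7]
finger_gap: 0.0534
gripper_force: 60.5
```

```bash
python3 st.py
```

```text
t 6.875 az 114.13 turned rad 1.553 F [-3.2  5.8  4.7] T [ 1.036  0.919 -0.057] q7 0.391 tcp [ 0.5189 -0.1791  0.0982] 0.0534205757772883
```

Request:
step_arm --deltas '[{"delta_pos": [0, 0, 0], "dr": [0, 0, -1]}, {"delta_pos": [0, 0, 0], "dr": [0, 0, -2]}, {"delta_pos": [0, 0, 0], "dr": [0, 0, -2.5]}, {"delta_pos": [0, 0, 0], "dr": [0, 0, -2.5]}]'

```text
clock: 7.38
tcp_pos: [0.5189, -0.179, 0.0981]
tcp_rot: [[-0.448, 0.894, -0.0], [0.894, 0.448, 0.0], [0.0, -0.0, -1.0]]
wrist_force: [-3.0, 6.7, 5.5]
finger_gap: 0.0533
gripper_force: 60.5
```

```bash
python3 st.py
```

```text
t 7.375 az 116.63 turned rad 1.596 F [-3.   6.7  5.5] T [ 1.158  0.939 -0.053] q7 0.429 tcp [ 0.5189 -0.179   0.0981] 0.053318666031468814
```

Request:
step_arm --deltas '[{"delta_pos": [0, 0, 0], "dr": [0, 0, -1]}, {"delta_pos": [0, 0, 0], "dr": [0, 0, -2]}, {"delta_pos": [0, 0, 0], "dr": [0, 0, -2]}]'

```text
clock: 7.75
tcp_pos: [0.5189, -0.179, 0.0981]
tcp_rot: [[-0.479, 0.878, -0.0], [0.878, 0.479, 0.0], [0.0, -0.0, -1.0]]
wrist_force: [-5.0, 6.2, 6.1]
finger_gap: 0.0537
gripper_force: 60.5
```

```bash
python3 st.py
```

```text
t 7.75 az 118.64 turned rad 1.631 F [-5.   6.2  6.1] T [ 1.17   0.963 -0.031] q7 0.459 tcp [ 0.5189 -0.179   0.0981] 0.0536632494340169
```

Request:
step_arm --deltas '[{"delta_pos": [0, 0, -0.03], "dr": [0, 0, -1]}, {"delta_pos": [0, 0, -0.05], "dr": [0, 0, -2]}, {"delta_pos": [0, 0, -0.05], "dr": [0, 0, -2]}]'

```text
clock: 8.12
tcp_pos: [0.5187, -0.1793, 0.0983]
tcp_rot: [[-0.51, 0.86, -0.001], [0.86, 0.51, 0.0], [0.0, -0.0, -1.0]]
wrist_force: [-3.9, 4.3, 0.9]
finger_gap: 0.0537
gripper_force: 60.1
```

```bash
python3 st.py
```

```text
t 8.125 az 120.65 turned rad 1.666 F [-3.9  4.3  0.9] T [ 0.966  0.801 -0.041] q7 0.491 tcp [ 0.5187 -0.1793  0.0983] 0.05366213848646133
```

Request:
step_arm --deltas '[{"delta_pos": [0, 0, 0], "dr": [0, 0, -1]}, {"delta_pos": [0, 0, 0], "dr": [0, 0, -2]}, {"delta_pos": [0, 0, 0], "dr": [0, 0, -2]}]'

```text
clock: 8.5
tcp_pos: [0.5187, -0.1793, 0.0983]
tcp_rot: [[-0.54, 0.842, -0.001], [0.842, 0.54, 0.0], [0.001, -0.001, -1.0]]
wrist_force: [-4.9, 5.1, 1.3]
finger_gap: 0.0537
gripper_force: 60.1
```

```bash
python3 st.py
```

```text
t 8.5 az 122.65 turned rad 1.701 F [-4.9  5.1  1.3] T [ 0.903  0.795 -0.03 ] q7 0.521 tcp [ 0.5187 -0.1793  0.0983] 0.05366923915746205
```

Request:
step_arm --deltas '[{"delta_pos": [0, 0, 0], "dr": [0, 0, -1]}, {"delta_pos": [0, 0, 0], "dr": [0, 0, -2]}, {"delta_pos": [0, 0, 0], "dr": [0, 0, -2]}]'

```text
clock: 8.88
tcp_pos: [0.5185, -0.1795, 0.0983]
tcp_rot: [[-0.568, 0.823, -0.001], [0.823, 0.568, -0.0], [0.001, -0.001, -1.0]]
wrist_force: [-4.3, 3.0, 1.4]
finger_gap: 0.0539
gripper_force: 60.1
```

```bash
python3 st.py
```

```text
t 8.875 az 124.64 turned rad 1.736 F [-4.3  3.   1.4] T [ 0.637  1.114 -0.082] q7 0.551 tcp [ 0.5185 -0.1795  0.0983] 0.05385694878456417
```

Request:
step_arm --deltas '[{"delta_pos": [0, 0, 0], "dr": [0, 0, -1]}, {"delta_pos": [0, 0, 0], "dr": [0, 0, -2]}, {"delta_pos": [0, 0, 0], "dr": [0, 0, -2]}]'

```text
clock: 9.25
tcp_pos: [0.5184, -0.1797, 0.0982]
tcp_rot: [[-0.596, 0.803, -0.001], [0.803, 0.596, -0.0], [0.001, -0.001, -1.0]]
wrist_force: [-6.1, 2.6, 1.3]
finger_gap: 0.0535
gripper_force: 60.1
```

```bash
python3 st.py
```

```text
t 9.25 az 126.62 turned rad 1.771 F [-6.1  2.6  1.3] T [ 0.448  1.389 -0.169] q7 0.582 tcp [ 0.5184 -0.1797  0.0982] 0.05351683295782398
```

Request:
step_arm --deltas '[{"delta_pos": [0, 0, 0], "dr": [0, 0, -0.5]}, {"delta_pos": [0, 0, 0], "dr": [0, 0, -1]}, {"delta_pos": [0, 0, 0], "dr": [0, 0, -1]}]'

```text
clock: 9.62
tcp_pos: [0.5184, -0.1797, 0.0983]
tcp_rot: [[-0.61, 0.792, -0.001], [0.792, 0.61, -0.0], [0.001, -0.001, -1.0]]
wrist_force: [-6.8, 2.9, 2.8]
finger_gap: 0.0537
gripper_force: 59.9
```

```bash
python3 st.py
```

```text
t 9.625 az 127.59 turned rad 1.788 F [-6.8  2.9  2.8] T [ 0.576  1.381 -0.381] q7 0.596 tcp [ 0.5184 -0.1797  0.0983] 0.053678220235317244
```

The stop is met (torque rising to 0.38 N m). I back off 1.5° and lift gently.

Request:
step_arm --deltas '[{"delta_pos": [0, 0, 0], "dr": [0, 0, 1.5]}, {"delta_pos": [0, 0, -0.05], "dr": [0, 0, 1.5]}, {"delta_pos": [0, 0, -0.1], "dr": [0, 0, 1.5]}, {"delta_pos": [0, 0, -0.15], "dr": [0, 0, 1.5]}]'

```text
clock: 10.12
tcp_pos: [0.5184, -0.1797, 0.0994]
tcp_rot: [[-0.59, 0.807, -0.001], [0.807, 0.59, 0.0], [0.001, -0.001, -1.0]]
wrist_force: [-5.2, 0.1, -7.0]
finger_gap: 0.0533
gripper_force: 59.4
```

```bash
python3 st.py
```

```text
t 10.125 az 126.15 turned rad 1.762 F [-5.2  0.1 -7. ] T [-0.022  1.157 -0.112] q7 0.576 tcp [ 0.5184 -0.1797  0.0994] 0.05328890814294686
```

Request:
step_arm --deltas '[{"delta_pos": [0, 0, -0.03], "dr": [0, 0, 0]}, {"delta_pos": [0, 0, -0.06], "dr": [0, 0, 0]}, {"delta_pos": [0, 0, -0.06], "dr": [0, 0, 0]}]'

```text
clock: 10.5
tcp_pos: [0.5184, -0.1797, 0.1001]
tcp_rot: [[-0.59, 0.807, -0.001], [0.807, 0.59, 0.0], [0.001, -0.001, -1.0]]
wrist_force: [-6.0, 0.4, -6.1]
finger_gap: 0.0531
gripper_force: 59.5
```

```bash
python3 st.py
```

```text
t 10.5 az 126.15 turned rad 1.762 F [-6.   0.4 -6.1] T [-0.006  1.256 -0.106] q7 0.576 tcp [ 0.5184 -0.1797  0.1001] 0.05312149049112721
```

Request:
step_arm --deltas '[{"delta_pos": [0.02, -0.02, -0.06], "dr": [0, 0, 0]}, {"delta_pos": [0.03, -0.04, -0.12], "dr": [0, 0, 0]}, {"delta_pos": [0.03, -0.04, -0.18], "dr": [0, 0, 0]}, {"delta_pos": [0.03, -0.04, -0.24], "dr": [0, 0, 0]}]'

```text
clock: 11.0
tcp_pos: [0.5184, -0.1797, 0.1028]
tcp_rot: [[-0.59, 0.807, -0.0], [0.807, 0.59, -0.0], [-0.0, -0.0, -1.0]]
wrist_force: [-3.8, -2.1, -6.6]
finger_gap: 0.0537
gripper_force: 59.4
```

```bash
python3 st.py
```

```text
t 11.0 az 126.16 turned rad 1.763 F [-3.8 -2.1 -6.6] T [-0.418  0.963 -0.109] q7 0.579 tcp [ 0.5184 -0.1797  0.1028] 0.05365688462499716
```

Request:
step_arm --deltas '[{"delta_pos": [0, 0, -0.1], "dr": [0, 0, 0]}, {"delta_pos": [0, 0, -0.2], "dr": [0, 0, 0]}, {"delta_pos": [0, 0, -0.3], "dr": [0, 0, 0]}, {"delta_pos": [0, 0, -0.4], "dr": [0, 0, 0]}, {"delta_pos": [0, 0, -0.5], "dr": [0, 0, 0]}, {"delta_pos": [0, 0, -0.6], "dr": [0, 0, 0]}]'

```text
clock: 11.75
tcp_pos: [0.5188, -0.1793, 0.109]
tcp_rot: [[-0.59, 0.807, 0.001], [0.807, 0.59, 0.0], [-0.0, 0.001, -1.0]]
wrist_force: [-1.2, 0.7, -1.9]
finger_gap: 0.0533
gripper_force: 59.8
```

```bash
python3 st.py
```

```text
t 11.75 az 126.19 turned rad 1.763 F [-1.2  0.7 -1.9] T [0.18  0.405 0.02 ] q7 0.585 tcp [ 0.5188 -0.1793  0.109 ] 0.05328516029817806
```

Request:
step_arm --deltas '[{"delta_pos": [0, 0, -1], "dr": [0, 0, 0]}, {"delta_pos": [0, 0, -2.5], "dr": [0, 0, 0]}, {"delta_pos": [0, 0, -4], "dr": [0, 0, 0]}, {"delta_pos": [0, 0, -5], "dr": [0, 0, 0]}, {"delta_pos": [0, 0, -5], "dr": [0, 0, 0]}]'

```text
clock: 12.38
tcp_pos: [0.5188, -0.1797, 0.1597]
tcp_rot: [[-0.59, 0.807, 0.001], [0.807, 0.59, -0.001], [-0.001, 0.001, -1.0]]
wrist_force: [0.3, -0.2, -1.7]
finger_gap: 0.0535
gripper_force: 60.0
```

Request:
step_arm --deltas '[{"delta_pos": [2, 1.6, 0], "dr": [0, 0, 0]}, {"delta_pos": [5, 4, 0], "dr": [0, 0, 0]}, {"delta_pos": [8.5, 6.7, 0], "dr": [0, 0, 0]}, {"delta_pos": [12, 9.5, 0], "dr": [0, 0, 0]}, {"delta_pos": [16, 12.6, 0], "dr": [0, 0, 0]}, {"delta_pos": [20, 15.8, 0], "dr": [0, 0, 0]}, {"delta_pos": [23, 18.1, 0], "dr": [0, 0, 0]}, {"delta_pos": [24.06, 18.97, 0], "dr": [0, 0, 0]}]'

```text
clock: 13.38
tcp_pos: [0.5291, 0.1291, 0.1585]
tcp_rot: [[-0.593, 0.806, -0.001], [0.805, 0.593, 0.001], [0.001, -0.0, -1.0]]
wrist_force: [-0.2, -1.0, -2.1]
finger_gap: 0.0538
gripper_force: 60.0
```

Request:
step_arm --deltas '[{"delta_pos": [0, 0, 1], "dr": [0, 0, 0]}, {"delta_pos": [0, 0, 3], "dr": [0, 0, 0]}, {"delta_pos": [0, 0, 5], "dr": [0, 0, 0]}, {"delta_pos": [0, 0, 7], "dr": [0, 0, 0]}, {"delta_pos": [0, 0, 9], "dr": [0, 0, 0]}, {"delta_pos": [0, 0, 10.5], "dr": [0, 0, 0]}, {"delta_pos": [0, 0, 11.5], "dr": [0, 0, 0]}, {"delta_pos": [0, 0, 11.5], "dr": [0, 0, 0]}]'

```text
clock: 14.38
tcp_pos: [0.5294, 0.1268, 0.0433]
tcp_rot: [[-0.59, 0.807, -0.001], [0.807, 0.59, 0.0], [0.0, -0.001, -1.0]]
wrist_force: [0.0, -0.6, -1.8]
finger_gap: 0.0535
gripper_force: 60.0
```

```bash
python3 - <<'E'
exec(open('st.py').read())
im=optics.get_image("scene");W=cloud(im)
m=blob(W,(.5305,.127),.06,.028,.09);print(np.round(W[m].mean(0),3))
a=im["color"][150:250,320:450];save("pl.png",cv2.resize(a,None,fx=5,fy=5,interpolation=cv2.INTER_CUBIC))
E
```

```text
t 14.375 az 126.18 turned rad 1.763 F [ 0.  -0.6 -1.8] T [-0.016 -0.024  0.041] q7 -0.09 tcp [0.5294 0.1268 0.0433] 0.05349654850550586
[0.537 0.117 0.071]
```

View pics/pl.png

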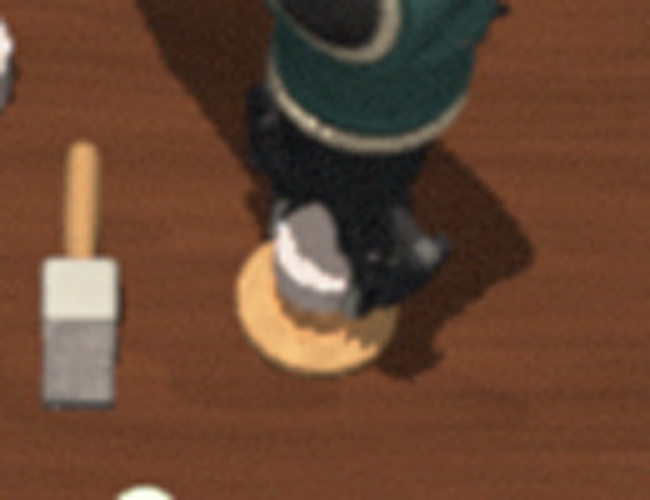

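The lid (crop (310,270)) is upright and over the stand (crop (317,305)). I lower it gently.

Request:
step_arm --deltas '[{"delta_pos": [0, 0, 0.8], "dr": [0, 0, 0]}, {"delta_pos": [0, 0, 1.6], "dr": [0, 0, 0]}, {"delta_pos": [0, 0, 2.2], "dr": [0, 0, 0]}, {"delta_pos": [0, 0, 2.6], "dr": [0, 0, 0]}, {"delta_pos": [0, 0, 2.8], "dr": [0, 0, 0]}, {"delta_pos": [0, 0, 2.8], "dr": [0, 0, 0]}]'

```text
clock: 15.18
tcp_pos: [0.5296, 0.1268, 0.0157]
tcp_rot: [[-0.59, 0.807, -0.0], [0.807, 0.59, 0.0], [0.0, -0.0, -1.0]]
wrist_force: [0.2, 0.7, -2.1]
finger_gap: 0.0536
gripper_force: 60.0
```

Request:
step_arm --deltas '[{"delta_pos": [0, 0, 0.07], "dr": [0, 0, 0]}, {"delta_pos": [0, 0, 0.15], "dr": [0, 0, 0]}, {"delta_pos": [0, 0, 0.15], "dr": [0, 0, 0]}]'

```text
clock: 15.55
tcp_pos: [0.5296, 0.1267, 0.0143]
tcp_rot: [[-0.59, 0.807, -0.0], [0.807, 0.59, 0.0], [0.0, -0.0, -1.0]]
wrist_force: [0.7, -0.2, -1.0]
finger_gap: 0.0536
gripper_force: 60.0
```

Request:
step_arm --deltas '[{"delta_pos": [0, 0, 0.05], "dr": [0, 0, 0]}, {"delta_pos": [0, 0, 0.1], "dr": [0, 0, 0]}, {"delta_pos": [0, 0, 0.1], "dr": [0, 0, 0]}]'

```text
clock: 15.92
tcp_pos: [0.5296, 0.1267, 0.0132]
tcp_rot: [[-0.59, 0.807, -0.0], [0.807, 0.59, 0.0], [0.0, -0.0, -1.0]]
wrist_force: [-0.5, -0.0, -1.8]
finger_gap: 0.0533
gripper_force: 60.0
```

Request:
step_arm --deltas '[{"delta_pos": [0, 0, 0.04], "dr": [0, 0, 0]}, {"delta_pos": [0, 0, 0.08], "dr": [0, 0, 0]}, {"delta_pos": [0, 0, 0.08], "dr": [0, 0, 0]}]'

```text
clock: 16.3
tcp_pos: [0.5296, 0.1267, 0.0125]
tcp_rot: [[-0.59, 0.807, -0.0], [0.807, 0.59, -0.0], [0.0, -0.0, -1.0]]
wrist_force: [0.4, -0.0, 0.6]
finger_gap: 0.0538
gripper_force: 61.2
```

Request:
step_arm --deltas '[{"delta_pos": [0, 0, 0.03], "dr": [0, 0, 0]}, {"delta_pos": [0, 0, 0.03], "dr": [0, 0, 0]}]'

```text
clock: 16.55
tcp_pos: [0.5296, 0.1267, 0.0125]
tcp_rot: [[-0.59, 0.807, 0.0], [0.807, 0.59, -0.0], [-0.0, -0.0, -1.0]]
wrist_force: [-2.4, -1.5, 7.7]
finger_gap: 0.0537
gripper_force: 65.0
```

Seated (force up to +7.7 N). I release, then retreat.

Request:
step_arm --deltas '[{"delta_pos": [0, 0, -0.02], "dr": [0, 0, 0]}, {"delta_pos": [0, 0, -0.02], "dr": [0, 0, 0]}]' --grip_force 20

```text
clock: 16.8
tcp_pos: [0.5296, 0.1267, 0.0125]
tcp_rot: [[-0.59, 0.807, -0.0], [0.807, 0.59, -0.0], [0.0, -0.0, -1.0]]
wrist_force: [-2.0, -0.9, 4.5]
finger_gap: 0.0538
gripper_force: 63.5
```

Request:
step_arm --deltas '[{"delta_pos": [0, 0, 0], "dr": [0, 0, 0]}, {"delta_pos": [0, 0, 0], "dr": [0, 0, 0]}, {"delta_pos": [0, 0, 0], "dr": [0, 0, 0]}, {"delta_pos": [0, 0, 0], "dr": [0, 0, 0]}]' --claw -0.8

```text
clock: 17.3
tcp_pos: [0.5296, 0.1267, 0.0123]
tcp_rot: [[-0.59, 0.807, -0.0], [0.807, 0.59, 0.0], [0.0, -0.0, -1.0]]
wrist_force: [0.2, -0.2, -0.8]
finger_gap: 0.0764
gripper_force: 0.0
```

Request:
step_arm --deltas '[{"delta_pos": [0, 0, -0.5], "dr": [0, 0, 0]}, {"delta_pos": [0, 0, -2], "dr": [0, 0, 0]}, {"delta_pos": [0, 0, -5], "dr": [0, 0, 0]}, {"delta_pos": [0, 0, -9], "dr": [0, 0, 0]}, {"delta_pos": [0, 0, -13], "dr": [0, 0, 0]}, {"delta_pos": [0, 0, -17], "dr": [0, 0, 0]}, {"delta_pos": [0, 0, -20], "dr": [0, 0, 0]}, {"delta_pos": [0, 0, -20], "dr": [0, 0, 0]}]'

```text
clock: 18.3
tcp_pos: [0.5304, 0.1271, 0.2153]
tcp_rot: [[-0.59, 0.807, 0.004], [0.807, 0.59, 0.0], [-0.002, 0.003, -1.0]]
wrist_force: [-0.6, 0.9, -1.0]
finger_gap: 0.0767
gripper_force: 0.0
```

```bash
python3 - <<'E'
exec(open('st.py').read())
im=optics.get_image("scene");W=cloud(im)
m=blob(W,(.5305,.127),.06,.034,.06);print(m.sum(),np.round(W[m].mean(0),4),np.round(np.percentile(W[m][:,2],[5,50,95]),4))
P=W[m];A=np.c_[P[:,:2]-P[:,:2].mean(0),np.ones(len(P))];print(np.linalg.lstsq(A,P[:,2],rcond=None)[0])
a=im["color"][100:300,200:450];save("end.png",cv2.resize(a,None,fx=3,fy=3,interpolation=cv2.INTER_CUBIC)[:600])
E
```

```text
t 18.3 az 126.18 turned rad 1.763 F [-0.6  0.9 -1. ] T [ 0.005  0.021 -0.026] q7 0.077 tcp [0.5304 0.1271 0.2153] 0.07666731782477891
291 [0.5323 0.1235 0.0421] [0.0373 0.0424 0.0458]
[-0.01172076  0.01759841  0.04206668]
```

View pics/end.png

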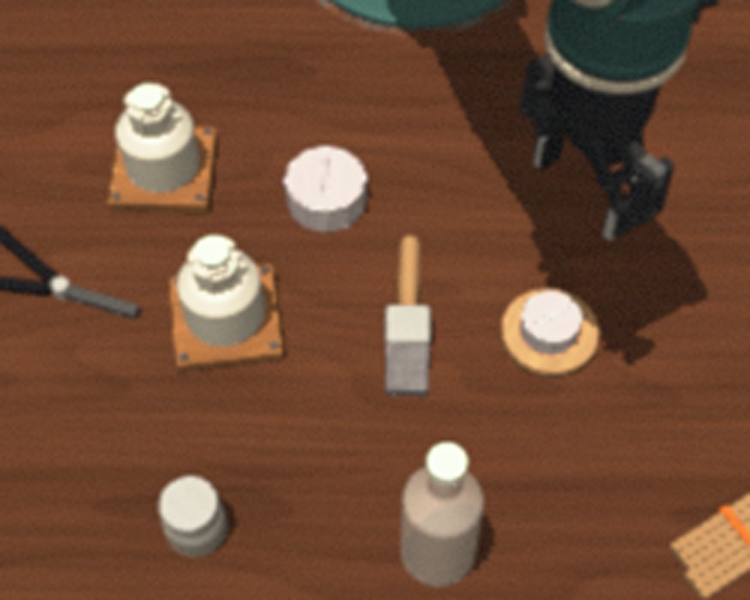

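The lid lies flat in the middle of the stand (crop (551,322) on the stand at (550,332)), the jar's neck is bare, and nothing else has moved. I hand it in.

```bash
python3 -c "
from bench import r
print(r.sign_off())"
```

```text
the job is handed in; nothing more can be done
None
```

I twisted the lid loose, lifted it off the jar and laid it flat in the middle of the stand without moving anything else, then handed the job in; the hand-in did not report a verdict.

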